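Fill the jam sample crate and log its batch tag

ROBOT

A 6-joint arm with a two-finger parallel gripper is mounted at the origin on a cart in front of the work surface, level with it; the furniture and walls round the work are solid. World frame = base frame: x ahead of the robot, y to its left, z up, the work surface at z = 0. Lengths are in m, angles in rad, forces in N, time in s.
With the tool pointing down it reaches from about 0.35 to 0.875 m from the base axis. Payload 4.2 kg.
Tool frame: the origin (TCP) lies midway between the tips of the shut fingers; the grasp point (between the pads) lies 19 mm behind it (pinch_z is the z of the grasp point in the tool frame, in m); z points along the fingers, y is the direction in which the jaws open and shut (so a half turn about z gives the same grasp; the last joint's range is limited). The gripper opens to 85 mm and grips with 20 to 120 N. Pads are 22 mm wide; open, the fingers measure 114 mm over their backs; the gripper's body (76 mm by 85 mm) begins 54 mm behind the grasp point. The pads swing forward as they close: fully open they stand 13 mm farther back than shut.
Start: joints at [-1.054, 0.385, 0.008, 0, -1.194, -0.259], TCP at [0.159, -0.604, 0.231] pointing down, gripper open.
Joint ranges: [-3.14, 3.14], [-1.21, 2.06], [-1.07, 1.41], [-3.16, 2.05], [-2.99, -0.16], [-3.1, 3.1]. Speed limits (rad/s): [2.79, 2.79, 3.14, 3.14, 3.14, 3.14].

INTERFACE

Orientations are given as a unit quaternion [w, x, y, z].
In Python, from station import read_state, get_image, hand_in, search_frame, tip_of, pinch_z gives the robot as it stands.
- The arm moves only by the tool apply_moves, never from a script. Its argument "increments" is a list of rows, each a list of 4 numbers: the shift along the tool's x, y, z in mm, then the turn about the tool's z in rad. A call has 1 to 20 rows; each row shifts and turns the commanded pose from where the row before left it, along the tool's axes as they then stand; what a row does not reach is not made up. A row lasts 1/10 s, in which the tool goes at most 50 mm and 8.59 degrees, less where a joint would pass 70% of its speed; a pose out of reach is approached as far as the arm can. A call with a gripper value outside its range is refused whole. "jaw" is the gripper command: -1 is shut, 1 is fully open, values between are in proportion, set as the call begins (left out, the last holds). The fingers move at their own pace and stop on an object; the grip force is fixed at half the most. Time passes only in rows, so rows that do not move let the fingers close. It gives the time, the measured TCP pose, the force and the opening at its end, in the units of the state.
- read_state(): the state, without advancing time (a new reading comes with each control period).
- get_image(name): name is "scene" or "side" or "wrist"; returns a dict with "color" (420x560x3 uint8, blue, green, red), "fx", "fy", "cx", "cy" (pixels), "k1" (the pictures are not rectified: a ray, as slopes to the right and down, at radius r is drawn at 1 + k1 r^2 times it, then the intrinsics apply), "T" (4x4, takes a point from camera to world coordinates). Camera axes: x right, y down, z forward; pixel columns grow to the right and rows downward; lengths in m; the calibration is good to about 2 mm. A picture is of the moment at which its call begins. There is no depth.
- hand_in(): hands the job in, once; it reports no verdict.
Trained networks look in the newest picture that a camera, given by its name, has taken for a name from the list of things; names that differ only in an ending like _2 or _b are one class to them, and where a whole thing is asked for, a point or a joint stands for the part that bears it (a point fixed in the world has none). Each returns a list of dicts, best first, with "confidence" (0 to 1); they miss things now and then, are a little off and sometimes report something else, mostly with a low value. They report only what shows in the picture. A call takes as long as a camera call. They do not tell look-alikes from the thing itself.
- search_frame(camera, thing): "point" ([x, y, z] in m, in the coordinates of the camera as it stood for that picture, good to about 4 mm: the middle of the surface that is visible of it).
- tip_of(camera, thing): "point" ([x, y, z] in m, in the coordinates of the camera as it stood for that picture, good to about 4 mm: a listed point, or the origin of a listed thing).
The state is a dict: "time": time; "q": joint angles; "qd": joint speeds; "joint_torque": joint torques, N m; "position": TCP position; "tool_rot": TCP orientation; "ft_force": force on the tool from outside, world axes, zero at the start; "ft_torque": the same for the moment, N m; "grip_width": opening from 0.0 (shut) to 1.0 (fully open).
Only numpy, scipy, OpenCV 4.12 (cv2) and the standard library are available. Lean on these libraries where they do the work, as an engineer would, in place of code of your own. Each camera call takes 0.05 s, during which the arm holds its last target.

TASK

Stand the two loose jam jars upright in the two empty cells of the wooden sample crate, one jar per cell. Then log the batch: pick up the flat batch tag from the table, find its label end by the small notch in one corner, and slide that end, label side up, into the slot of the tag reader until it is fully home against the spring. Finish while still gripping the tag and holding it pressed home (the spring pushes it out if you let go), and leave the other things on the table where they are.

Things in the scene. Friction and masses are not known exactly. Their poses are not given: they have to be found in the camera images.
- jar_a: first loose jam jar, closed, yellow lid, round: body 64 mm and lid 65 mm across, 100 mm tall, 0.3 to 0.6 kg, standing on the table; origin at the centre of its underside, z up
- jar_b: second loose jam jar, just like jar_a, standing on the table; origin at the centre of its underside
- jar_in: third, equal jar that already stands in the crate, in the end cell cell_0, and stays there; origin at the centre of its underside
- sample_crate: open wooden crate, fixed to the table, 90 (x) x 258 (y) mm (278 with the end cleats), walls 60 mm high and 6 thick, dividers 52 mm high, floor 6 mm thick; a row of three square cells along its y axis, each 78 x 78 mm inside; origin at the centre of its underside
- cell_0 (a point): centre of the floor of the end cell at the crate's +y end (taken by jar_in), 84 mm from the middle cell's centre
- cell_1 (a point): centre of the floor of the middle cell (empty), 6 mm above the table
- cell_2 (a point): centre of the floor of the end cell at the crate's -y end (empty), 6 mm above the table
- batch_tag: flat dark metal plate 100 (x) x 44 (y) x 6 mm, 60 g, lying on the table label side up, turned any way. A 12 x 12 mm notch in its corner at +x, -y marks the label end (+x): the right-hand corner looking along +x from above. Origin at the centre of the underside, z out of the label side. Hold it by the plain half (-x), 50 mm of which stays outside the reader
- tag_nose (a point): middle of the tag's label-end edge, 50 mm from the tag's origin along its +x, at half thickness
- tag_label (a point): centre of the slightly lighter matt label field (30 x 34 mm) on the tag's upper side, 20 mm from the tag's origin along +x
- tag_reader: white reader box with a black front bezel, fixed on the table, 110 (x) x 96 (y) x 64 mm; origin at the centre of its underside. Its slot opens in the front face (x = -55 mm) and runs level along +x for 50 mm: 47 mm wide, 9 high, from 30 to 39 mm above the table, the mouth flared over the first 10 mm
- reader_mouth (a point): centre of the slot's mouth (about 58 mm wide, 18 high at the face), 34.5 mm above the table; its axes are the reader's, +x is the way in
- reader_home (a point): middle of the slot's back end, 50 mm in from the mouth: where the tag's nose is when home. A key fills the back corner at -y (11.5 mm wide, last 10 mm of the depth) and enters the tag's notch: the tag goes home only notched end first and label up, any other way it stops 10 mm short
- reader_switch (a joint): sprung switch at the back of the slot that the tag's nose pushes in over the last 10 mm: 0 free, 0.010 m fully in; the spring takes about 3.6 N at first touch and 6.6 N fully in, and pushes the tag out again when it is let go
- spare_nozzle: bystander, loose: white plastic nozzle standing upright, 48 mm across, 52 tall; origin at the centre of its underside
- marker: bystander, loose: felt marker lying down, 142 mm long, 17 thick; origin at the centre of its underside
- timer: bystander, loose: white kitchen timer lying on its back, 70x64x19 mm; origin at the centre of its underside
- ring_cutter_small: bystander, loose: small steel ring cutter, 40 mm across, 35 tall; origin at the centre of its underside
- probe_thermometer: bystander, loose: red probe thermometer lying down, 207x27x19 mm; origin at the centre of its underside
- pastry_brush: bystander, loose: pastry brush with wooden handle lying down, 46x186x17 mm; origin at the centre of its underside
Not all that is in view belongs to the job. There is more than one size of the batch_tag; the job needs the largest. Leave any blue or purple look-alike of the jar_a alone.

How it is judged:
By the outcome, as a careful person would: the job done as asked, in the order asked, and still so for the second after the job is handed in, while the arm keeps its last pose, push and grip.
It also fails if it takes over 72 s, if anything falls off the work surface, if the arm or the gripper's body presses on something with over 40 N, if the wrist force passes 120 N, or if a joint passes its speed limit or range.

## Working session

There is one attempt and no reset: what is moved stays moved. The work goes in short steps, Python scripts to look and compute and a tool call to move; the robot and the scene stay as the last step left them, time stands still between calls to the robot, and variables do not carry over. Pictures are saved under pics/ and viewed, and the job is handed in when it is done.

Besides the shell and the picture viewer there is one more tool, called after ">>>" as name([rows], argument=value, ...), one row to a line, values as JSON. apply_moves: Moves the arm, as the interface text tells. Its arguments: {"type":"object","properties":{"increments":{"type":"array"},"jaw":{"type":"number"}},"required":["increments"]}

```bash
ls; mkdir -p pics
python3 - <<'E'
from station import *
import cv2
s=read_state()
print({k:s[k] for k in ['time','position','tool_rot','grip_width','ft_force']},pinch_z)
for n in ['scene','side','wrist']:
    im=get_image(n); cv2.imwrite(f'pics/{n}0.png',im['color']); print(n,im['fx'],im['cx'],im['cy'],im['k1']);print(im['T'].round(3) if hasattr(im['T'],'round') else im['T'])
E
```

```text
pics
{'time': 0.0, 'position': array([ 0.15922353, -0.60375147,  0.23020877]), 'tool_rot': array([-1.87009613e-04, -1.28452270e-01,  9.91715064e-01,  1.10055336e-03]), 'grip_width': 1.0041802350264992, 'ft_force': array([0.34988824, 0.40689796, 0.09382574])} -0.0187
scene 479.7998147568933 275.9338248956771 204.3729228295274 -0.029819146206355437
[[ 0.634 -0.567  0.526 -0.198]
 [-0.773 -0.453  0.444 -0.647]
 [-0.013 -0.688 -0.726  1.135]
 [ 0.     0.     0.     1.   ]]
side 486.5657130820744 285.8913830844097 209.87824123161892 0.05923357145141191
[[-0.982 -0.1    0.158  0.401]
 [-0.187  0.54  -0.82   1.007]
 [-0.003 -0.835 -0.55   0.729]
 [ 0.     0.     0.     1.   ]]
wrist 367.10642913097786 279.39584323935327 207.02745404267617 -0.05849593828192738
[[-0.254  0.934  0.25   0.097]
 [ 0.967  0.245  0.067 -0.62 ]
 [ 0.001  0.259 -0.966  0.373]
 [ 0.     0.     0.     1.   ]]
```

View pics/scene0.png

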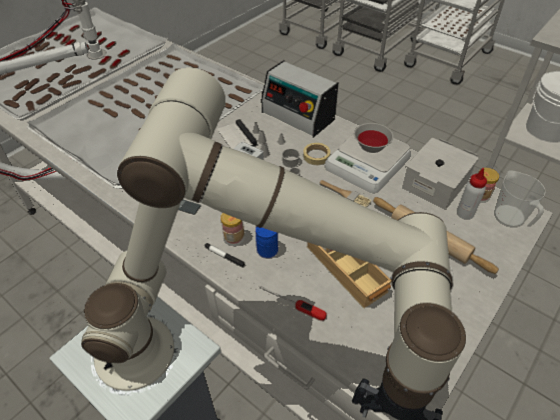

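View pics/side0.png

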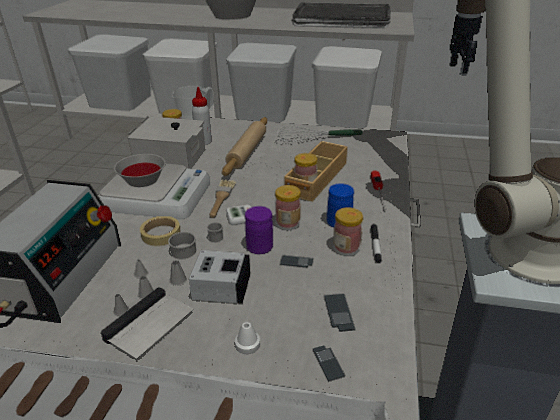

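View pics/wrist0.png

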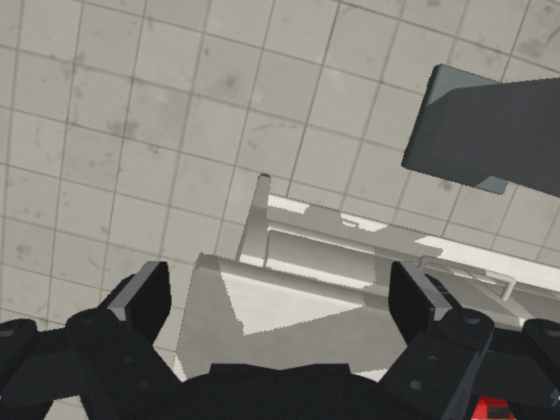

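```bash
cat > h.py <<'E'
from station import *
import numpy as np, cv2
def R(q):
    from scipy.spatial.transform import Rotation
    return Rotation.from_quat([q[1],q[2],q[3],q[0]]).as_matrix()
def ray(im,u,v):
    xd,yd=(u-im['cx'])/im['fx'],(v-im['cy'])/im['fy']
    x,y=xd,yd
    for _ in range(20):
        f=1+im['k1']*(x*x+y*y); x,y=xd/f,yd/f
    T=np.array(im['T']); return T[:3,3],T[:3,:3]@np.array([x,y,1.])
def onz(im,u,v,z):
    o,d=ray(im,u,v); return (o+d*(z-o[2])/d[2])
def proj(im,p):
    T=np.array(im['T']); c=T[:3,:3].T@(np.array(p)-T[:3,3]); x,y=c[0]/c[2],c[1]/c[2]
    f=1+im['k1']*(x*x+y*y); return np.array([im['cx']+im['fx']*x*f, im['cy']+im['fy']*y*f])
def towld(im,p):
    T=np.array(im['T']); return T[:3,:3]@np.array(p)+T[:3,3]
E
python3 - <<'E'
from h import *
for n in ['scene','side']:
    im=get_image(n)
    for t in ['jar_a','sample_crate','cell_1','cell_2','batch_tag','tag_nose','tag_reader','reader_mouth','reader_home','spare_nozzle','marker','timer','ring_cutter_small','probe_thermometer','pastry_brush']:
        for d in tip_of(n,t):
            w=towld(im,d['point']); print(n,t,round(d['confidence'],2),w.round(3),proj(im,w).round(0))
print(read_state()['time'])
E
```

```text
scene jar_a 0.8 [ 0.437  0.057 -0.003] [234. 238.]
scene jar_a 0.72 [ 0.464 -0.05  -0.002] [267. 250.]
scene sample_crate 0.79 [ 0.553 -0.273  0.002] [346. 268.]
scene cell_1 0.91 [ 0.574 -0.189  0.003] [326. 249.]
scene cell_1 0.69 [ 0.527 -0.352  0.005] [365. 288.]
scene cell_2 0.91 [ 0.574 -0.189  0.003] [326. 249.]
scene cell_2 0.69 [ 0.527 -0.352  0.005] [365. 288.]
scene batch_tag 0.48 [ 0.433  0.275 -0.004] [185. 207.]
scene batch_tag 0.33 [ 0.573 -0.188 -0.   ] [326. 250.]
scene tag_nose 0.59 [0.415 0.325 0.003] [170. 202.]
scene tag_reader 0.6 [0.693 0.251 0.   ] [243. 167.]
scene tag_reader 0.48 [ 0.53  -0.349  0.005] [364. 287.]
scene reader_home 0.79 [0.685 0.25  0.039] [242. 160.]
scene marker 0.75 [ 0.362  0.036 -0.   ] [223. 256.]
scene timer 0.35 [ 0.577 -0.194  0.003] [328. 249.]
scene ring_cutter_small 0.62 [0.76  0.077 0.001] [294. 178.]
scene probe_thermometer 0.89 [ 0.365 -0.222 -0.002] [292. 303.]
scene probe_thermometer 0.32 [0.69  0.252 0.001] [243. 167.]
scene pastry_brush 0.59 [ 0.798 -0.098  0.004] [343. 194.]
side jar_a 0.82 [0.641 0.089 0.001] [260. 246.]
[... 857 characters left out ...]
0.001] [343. 332.]
side tag_nose 0.62 [0.455 0.377 0.002] [321. 348.]
side tag_reader 0.96 [ 0.692  0.254 -0.001] [221. 289.]
side reader_mouth 0.81 [0.635 0.245 0.035] [246. 277.]
side reader_home 0.85 [0.68  0.251 0.034] [225. 277.]
side reader_home 0.61 [0.425 0.294 0.002] [341. 318.]
side spare_nozzle 0.75 [0.593 0.396 0.002] [248. 345.]
side timer 0.9 [ 0.721 -0.027 -0.003] [242. 217.]
side ring_cutter_small 0.78 [ 0.759  0.079 -0.001] [216. 239.]
side probe_thermometer 0.74 [ 0.366 -0.219  0.001] [379. 192.]
side probe_thermometer 0.27 [0.591 0.396 0.003] [249. 345.]
side probe_thermometer 0.2 [0.638 0.245 0.034] [245. 277.]
side pastry_brush 0.9 [ 0.798 -0.099  0.002] [221. 199.]
1.75
```

The side view shows two yellow-lid jars at about (288,210) and (347,232). The blue one is at (340,205), the purple one at (259,230), and jar_in is in the near (+y) crate cell at (305,170). I'll zoom in on the tags and the crate.

Run:
```python
from h import *
im=get_image('side'); c=im['color']
a=cv2.resize(c[240:390,180:380],None,fx=4,fy=4,interpolation=cv2.INTER_CUBIC)
cv2.imwrite('pics/tags.png',a)
b=cv2.resize(c[130:270,230:400],None,fx=4,fy=4,interpolation=cv2.INTER_CUBIC)
cv2.imwrite('pics/crate.png',b)
```

```text
(no output)
```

View pics/tags.png

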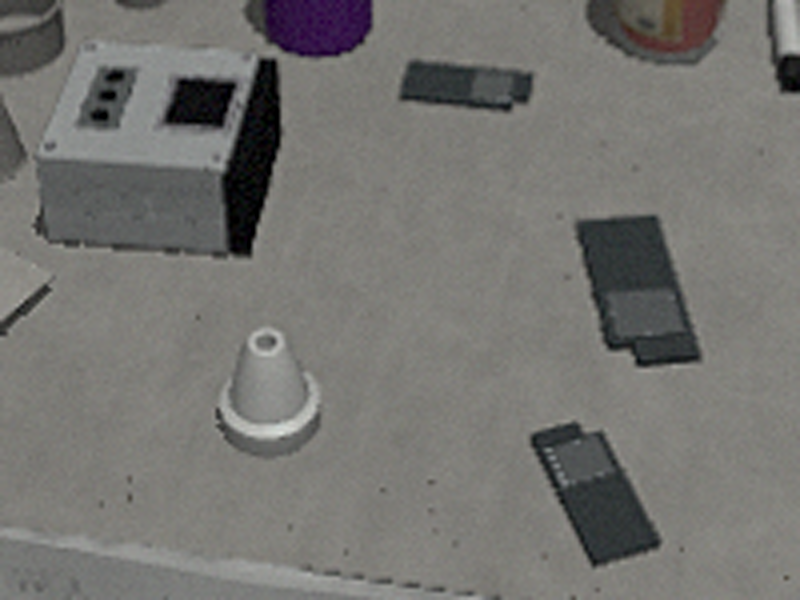

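View pics/crate.png

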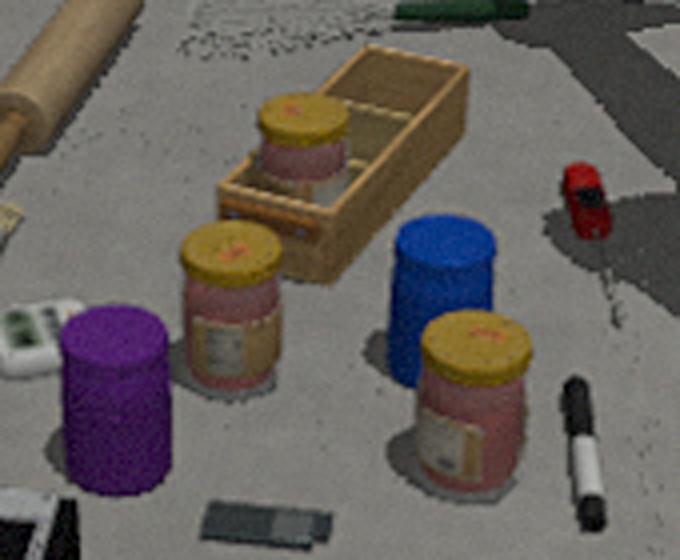

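Run:
```python
from h import *
im=get_image('side')
def P(u,v,z): return onz(im,180+(u+.5)/4-.5,240+(v+.5)/4-.5,z)
for nm,pts in dict(mid=[(577,221),(659,215),(700,358),(637,364),(607,346)],low=[(532,436),(578,424),(660,545),(597,565)],up=[(408,62),(532,72),(512,108),(400,99)]).items():
    w=[P(*p,0.006)[:2] for p in pts]; print(nm,np.round(w,4).tolist(),[round(float(np.linalg.norm(w[i]-w[(i+1)%len(w)]))*1e3,1) for i in range(len(w))])
# reader top corners z=.064: (88,45) back-left,(258,60) ,(228,165),(40,155)
w=[P(*p,0.064)[:2] for p in [(88,43),(270,58),(232,168),(40,157)]]; print(np.round(w,4).tolist(),[np.degrees(np.arctan2(*(w[(i+1)%4]-w[i])[::-1])).round(1) for i in range(4)],[round(float(np.linalg.norm(w[i]-w[(i+1)%4]))*1e3,1) for i in range(4)])
# crate top corners
def Q(u,v,z): return onz(im,230+(u+.5)/4-.5,130+(v+.5)/4-.5,z)
w=[Q(*p,0.06)[:2] for p in [(221,188),(330,212),(468,68),(370,46)]]; print(np.round(w,4).tolist(),[np.degrees(np.arctan2(*(w[(i+1)%4]-w[i])[::-1])).round(1) for i in range(4)],[round(float(np.linalg.norm(w[i]-w[(i+1)%4]))*1e3,1) for i in range(4)],np.mean(w,0))
```

```text
mid [[0.4674, 0.2375], [0.4249, 0.2248], [0.3965, 0.3219], [0.4264, 0.3316], [0.442, 0.3227]] [44.3, 101.2, 31.4, 18.0, 88.9]
low [[0.4705, 0.3852], [0.4502, 0.374], [0.4064, 0.4346], [0.4326, 0.4503]] [23.2, 74.8, 30.5, 75.4]
up [[0.5821, 0.1218], [0.5087, 0.1176], [0.5153, 0.1521], [0.58, 0.156]] [73.5, 35.1, 64.8, 34.2]
[[0.7441, 0.2085], [0.6422, 0.2032], [0.6386, 0.293], [0.7372, 0.3026]] [np.float64(-177.0), np.float64(92.3), np.float64(5.5), np.float64(-85.7)] [102.0, 89.9, 99.0, 94.3]
[[0.6274, -0.156], [0.548, -0.1369], [0.4745, -0.3762], [0.5543, -0.402]] [np.float64(166.4), np.float64(-107.1), np.float64(-17.9), np.float64(73.4)] [81.7, 250.4, 83.8, 256.6] [ 0.55105496 -0.26776458]
```

>>> apply_moves([
  [0,0,0,-0.145],
  [0,0,0,-0.145],
  [0,0,0,-0.145],
  [0,0,0,-0.145],
  [0,0,0,-0.145],
  [0,0,0,-0.145],
  [0,0,0,-0.145],
  [-40,-15,0,0],
  [-40,-15,0,0],
  [-40,-15,0,0],
  [-40,-15,0,0],
  [-40,-15,0,0],
  [-40,-15,0,0],
  [-40,-15,0,0],
  [-40,-15,0,0],
  [-40,-15,0,0],
  [-40,7,0,0],
  [-40,7,0,0],
  [-40,7,0,0],
  [-40,7,0,0],
], jaw=1)

```text
time: 3.85
position: [0.4143, -0.1371, 0.2316]
tool_rot: [0.0, -0.594, 0.804, -0.0]
ft_force: [0.7, 0.1, -0.5]
grip_width: 1.004
```

>>> apply_moves([
  [-40,7,0,0],
  [-40,7,0,0],
  [-40,7,0,0],
  [-40,7,0,0],
  [-20,7,0,0],
  [0,0,0,0],
  [0,0,0,0],
])

```text
time: 4.55
position: [0.4336, 0.0439, 0.2314]
tool_rot: [-0.0, -0.595, 0.804, -0.0]
ft_force: [-0.5, 0.3, 1.1]
grip_width: 0.997
```

```bash
cat >> h.py <<'E'
def st():
    s=read_state(); M=R(s['tool_rot']); print('t',round(s['time'],2),'pos',s['position'].round(4),'yawY',np.degrees(np.arctan2(M[1,1],M[0,1])).round(2),'tilt',M[:,2].round(3),'g',round(s['grip_width'],3),'F',np.round(s['ft_force'],1),'q',np.round(s['q'],2)); return s,M
def to(target):
    s,M=st(); print('tool mm', (M.T@(np.array(target)-s['position'])*1e3).round(1))
E
python3 - <<'E'
from h import *
im=get_image('wrist'); cv2.imwrite('pics/w1.png',im['color'])
for t in ['jar_a','cell_1','sample_crate','batch_tag']:
    for d in tip_of('wrist',t):
        w=towld(im,d['point']); print(t,round(d['confidence'],2),w.round(4),proj(im,w).round(0))
to([0.434,0.059,0.07])
E
```

```text
jar_a 0.9 [ 0.6461  0.0942 -0.002 ] [113. 271.]
jar_a 0.74 [0.4328 0.0582 0.001 ] [285. 187.]
jar_a 0.59 [ 0.4664 -0.0479  0.0032] [220.  95.]
jar_a 0.58 [ 0.5948 -0.0183 -0.0006] [114. 163.]
cell_1 0.54 [0.4314 0.2748 0.0005] [338. 356.]
cell_1 0.23 [ 0.7192 -0.0209  0.0025] [  9. 195.]
batch_tag 0.82 [0.4346 0.2758 0.0017] [336. 358.]
batch_tag 0.62 [0.5441 0.1321 0.0009] [208. 278.]
batch_tag 0.3 [0.7616 0.0761 0.0019] [ 17. 284.]
t 4.8 pos [0.4337 0.0428 0.2314] yawY 162.84 tilt [ 0. -0. -1.] g 0.995 F [-0.5  0.3 -0.4] q [ 0.47  0.06 -0.43  0.   -1.09 -0.77]
tool mm [-15.6   4.4 161.4]
```

View pics/w1.png

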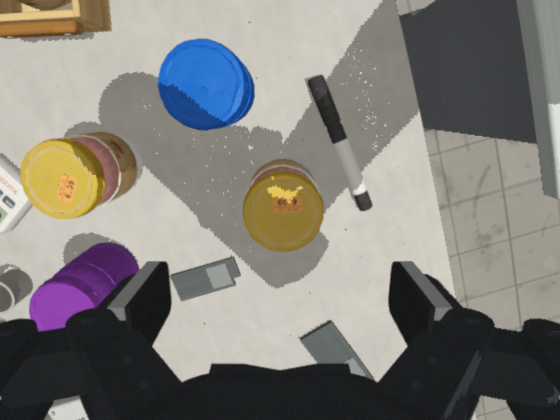

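The wrist view shows jar A's lid at (283,208), jar B's lid at (65,178), the blue jar at (205,84) and the purple jar at (85,290).

Run:
```python
from h import *
im=get_image('wrist'); 
print(onz(im,283,212,.1),onz(im,243,209,.1),onz(im,323,209,.1),onz(im,65,178,.1))
to([0.434,0.058,0.07])
```

```text
[0.43531652 0.05548271 0.1       ] [0.4641993  0.04403165 0.1       ] [0.40501697 0.06232591 0.1       ] [ 0.58833223 -0.02031277  0.1       ]
t 4.85 pos [0.4337 0.0429 0.2314] yawY 162.84 tilt [ 0. -0. -1.] g 0.999 F [ 0.1  0.6 -0.6] q [ 0.47  0.06 -0.43  0.   -1.09 -0.77]
tool mm [-14.5   4.2 161.4]
```

>>> apply_moves([
  [-14,4,20,0],
  [0,0,30,0],
  [0,0,30,0],
  [0,0,30,0],
  [0,0,25,0],
  [0,0,20,0],
  [0,0,6,0],
  [0,0,0,0],
])

```text
time: 5.65
position: [0.4338, 0.0578, 0.0698]
tool_rot: [-0.001, -0.594, 0.804, 0.0]
ft_force: [0.5, 0.7, 0.6]
grip_width: 1.0
```

>>> apply_moves([
  [0,0,0,0],
  [0,0,0,0],
  [0,0,0,0],
  [0,0,0,0],
  [0,0,0,0],
  [0,0,0,0],
  [0,0,0,0],
  [0,0,0,0],
], jaw=-1)

```text
time: 6.45
position: [0.4352, 0.0587, 0.072]
tool_rot: [0.002, -0.595, 0.804, -0.0]
ft_force: [-1.0, -0.4, 5.7]
grip_width: 0.735
```

>>> apply_moves([
  [0,0,-10,0],
  [0,0,-25,0],
  [0,0,-30,0],
  [0,0,-30,0],
  [0,0,-30,0],
  [0,0,-20,0],
  [30,-17,0,0],
  [36,-21,0,0],
  [36,-21,0,0],
  [36,-21,0,0],
  [36,-21,0,0],
  [36,-21,0,0],
  [36,-21,0,0],
  [36,-21,0,0],
  [36,-21,0,0],
  [30,-17,0,0],
  [16,-8,0,0],
  [0,0,0,0],
  [0,0,0,0],
  [0,0,0,0],
])

```text
time: 8.45
position: [0.5274, -0.3503, 0.2153]
tool_rot: [0.0, -0.595, 0.804, 0.0]
ft_force: [0.4, 0.1, -3.6]
grip_width: 0.731
```

Run:
```python
from h import *
for n in ['wrist','side','scene']:
    im=get_image(n); cv2.imwrite(f'pics/{n}2.png',im['color'])
    for t in ['sample_crate','cell_1','jar_a']:
        for d in tip_of(n,t):
            w=towld(im,d['point']); print(n,t,round(d['confidence'],2),w.round(4),proj(im,w).round(0))
    print([proj(im,(0.553+np.cos(np.radians(-17))*a-np.sin(np.radians(-17))*b,-.271+np.sin(np.radians(-17))*a+np.cos(np.radians(-17))*b,.06)).round(0).tolist() for a in(-.045,.045) for b in (-.129,.129)])
st()
```

```text
wrist sample_crate 0.74 [ 0.5282 -0.3532  0.0064] [278. 175.]
wrist cell_1 0.65 [ 0.5286 -0.3517  0.0055] [278. 177.]
wrist jar_a 0.91 [ 0.5227 -0.3503  0.1414] [288. 215.]
[[335.0, 134.0], [324.0, 398.0], [222.0, 134.0], [234.0, 398.0]]
side sample_crate 0.79 [ 0.5552 -0.2687  0.001 ] [315. 178.]
side cell_1 0.84 [ 0.5529 -0.2712  0.0062] [316. 176.]
side cell_1 0.79 [ 0.5776 -0.1929  0.0051] [304. 189.]
side cell_1 0.77 [ 0.5257 -0.3515  0.0072] [328. 164.]
side cell_1 0.35 [ 0.7588  0.0788 -0.0021] [216. 239.]
side jar_a 0.95 [ 0.5258 -0.3466  0.1427] [330. 124.]
side jar_a 0.87 [ 0.4601 -0.0498 -0.0041] [340. 223.]
side jar_a 0.66 [ 6.388e-01  8.790e-02 -6.000e-04] [262. 246.]
side jar_a 0.57 [ 5.951e-01 -1.670e-02  5.000e-04] [287. 223.]
[[347.0, 146.0], [312.0, 183.0], [321.0, 140.0], [283.0, 176.0]]
scene sample_crate 0.56 [ 5.464e-01 -2.741e-01  1.000e-04] [345. 270.]
scene cell_1 0.97 [ 0.5717 -0.1899  0.001 ] [326. 250.]
scene cell_1 0.89 [ 0.5294 -0.352   0.0048] [365. 288.]
scene cell_1 0.75 [ 0.5542 -0.2692  0.0041] [345. 267.]
scene cell_1 0.43 [0.7565 0.0753 0.001 ] [294. 179.]
scene jar_a 0.83 [6.426e-01 8.960e-02 3.000e-04] [269. 195.]
scene jar_a 0.78 [ 0.5901 -0.0182 -0.0022] [285. 220.]
scene jar_a 0.66 [ 0.4641 -0.0545 -0.0007] [268. 250.]
scene jar_a 0.63 [ 0.5269 -0.3523  0.1396] [371. 259.]
[[365.0, 296.0], [307.0, 233.0], [391.0, 280.0], [331.0, 220.0]]
t 9.05 pos [ 0.5279 -0.3513  0.2153] yawY 162.93 tilt [-0.  0. -1.] g 0.734 F [-0.7  0.6 -3.1] q [-0.33  0.41  0.01 -0.   -1.17  0.03]
```

View pics/wrist2.png

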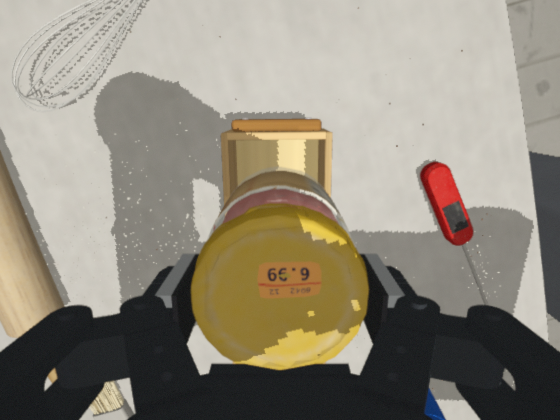

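View pics/side2.png

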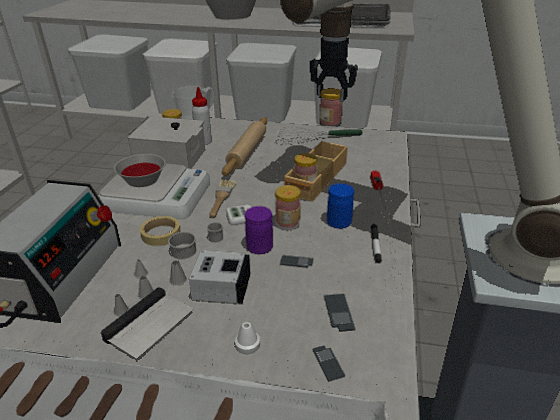

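>>> apply_moves([
  [0,0,20,0],
  [0,0,30,0],
  [0,0,20,0],
  [0,0,12,0],
  [0,0,12,0],
  [0,0,12,0],
  [0,0,12,0],
  [0,0,10,0],
  [0,0,4,0],
  [0,0,0,0],
])

```text
time: 10.05
position: [0.5276, -0.3513, 0.0826]
tool_rot: [-0.0, -0.594, 0.804, 0.001]
ft_force: [0.1, 0.4, -3.2]
grip_width: 0.73
```

>>> apply_moves([
  [0,0,2,0],
  [0,0,1,0],
  [0,0,1,0],
  [0,0,0,0],
])

```text
time: 10.45
position: [0.5279, -0.3514, 0.0795]
tool_rot: [0.0, -0.594, 0.804, -0.0]
ft_force: [-0.6, -0.5, -3.1]
grip_width: 0.731
```

>>> apply_moves([
  [0,0,1,0],
  [0,0,1,0],
  [0,0,0,0],
])

```text
time: 10.75
position: [0.5281, -0.3516, 0.0781]
tool_rot: [0.0, -0.594, 0.804, -0.0]
ft_force: [-0.1, 0.4, 1.3]
grip_width: 0.734
```

>>> apply_moves([
  [0,0,0,0],
  [0,0,0,0],
  [0,0,0,0],
  [0,0,0,0],
  [0,0,-10,0],
  [0,0,-30,0],
  [0,0,-40,0],
  [0,0,-40,0],
  [0,0,-30,0],
], jaw=1)

```text
time: 11.65
position: [0.5285, -0.3518, 0.2314]
tool_rot: [0.001, -0.594, 0.804, -0.002]
ft_force: [-0.1, -0.3, -0.8]
grip_width: 1.005
```

Run:
```python
from h import *
for n in ['side','wrist']:
    im=get_image(n); cv2.imwrite(f'pics/{n}3.png',im['color'])
to([0.592,-0.018,0.23])
```

```text
t 11.75 pos [ 0.5303 -0.3528  0.2345] yawY 162.97 tilt [ 0.011 -0.006 -1.   ] g 0.995 F [-0.5 -0.1 -0.7] q [-0.33  0.4   0.03  0.   -1.2   0.03]
tool mm [-338.2   39.1    3.1]
```

View pics/wrist3.png

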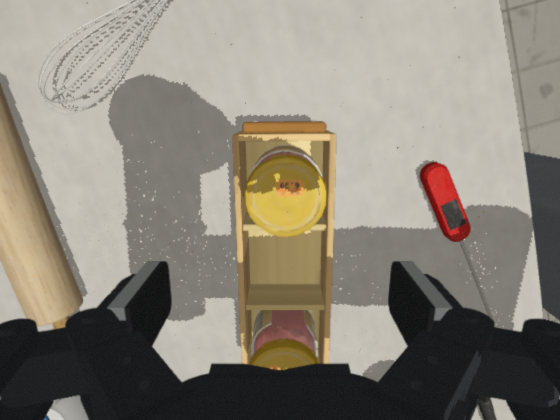

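Jar A stands upright in cell_2, with its lid at (286,195). Next is jar B.

>>> apply_moves([
  [-25,3,0,0],
  [-40,4,0,0],
  [-40,4,0,0],
  [-40,4,0,0],
  [-40,4,0,0],
  [-40,4,0,0],
  [-40,4,0,0],
  [-40,4,0,0],
  [-20,4,0,0],
  [-5,2,0,0],
  [0,0,0,0],
  [0,0,0,0],
])

```text
time: 12.95
position: [0.5891, -0.0258, 0.2273]
tool_rot: [-0.0, -0.594, 0.804, 0.0]
ft_force: [-0.2, -0.6, 0.6]
grip_width: 0.998
```

Run:
```python
from h import *
im=get_image('wrist'); cv2.imwrite(f'pics/wrist4.png',im['color'])
for d in tip_of('wrist','jar_a'):
    w=towld(im,d['point']); print(round(d['confidence'],2),w.round(4),proj(im,w).round(0))
# yellow mask lid
to([0.592,-0.018,0.072])
h=cv2.cvtColor(im['color'],cv2.COLOR_BGR2HSV); m=((h[...,0]>18)&(h[...,0]<32)&(h[...,1]>150)).astype(np.uint8)
n,l,s,c=cv2.connectedComponentsWithStats(m)
for i in range(1,n):
    if s[i,4]>800:
        x,y,w_,h_,_=s[i]; print(s[i],onz(im,x+w_/2,y+h_/2,.1).round(4),onz(im,x,y+h_/2,.1).round(4),onz(im,x+w_,y+h_/2,.1).round(4))
```

```text
0.98 [ 0.4649 -0.0474  0.003 ] [395. 118.]
0.86 [ 0.5944 -0.0228 -0.0019] [276. 179.]
0.86 [ 0.6437  0.0926 -0.0024] [265. 289.]
t 13.05 pos [ 0.5892 -0.0262  0.2273] yawY 162.84 tilt [-0. -0. -1.] g 1.001 F [-1.4 -0.9  0.9] q [ 0.23  0.33 -0.09  0.   -1.16 -0.53]
tool mm [ -8.7  -0.3 155.3]
[ 235  165   82   81 1393] [ 0.594  -0.0208  0.1   ] [ 0.6238 -0.03    0.1   ] [ 0.5642 -0.0116  0.1   ]
[ 246  179   60   59 1802] [ 0.5947 -0.0185  0.1   ] [ 0.6165 -0.0253  0.1   ] [ 0.5728 -0.0118  0.1   ]
```

View pics/wrist4.png

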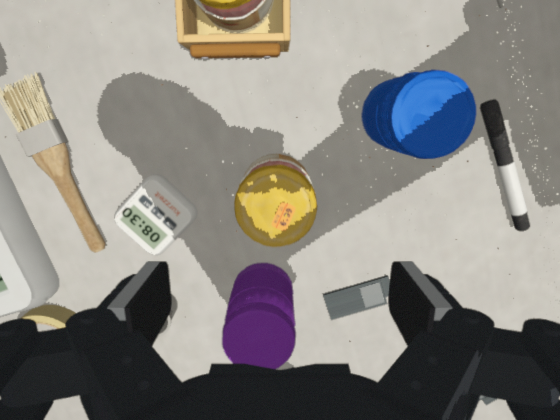

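>>> apply_moves([
  [-7,-3,20,0],
  [0,0,30,0],
  [0,0,30,0],
  [0,0,30,0],
  [0,0,25,0],
  [0,0,15,0],
  [0,0,6,0],
  [0,0,0,0],
  [0,0,0,0],
])

```text
time: 13.95
position: [0.5951, -0.0196, 0.0723]
tool_rot: [0.001, -0.594, 0.804, -0.0]
ft_force: [0.5, 0.1, -0.0]
grip_width: 1.0
```

>>> apply_moves([
  [0,0,0,0],
  [0,0,0,0],
  [0,0,0,0],
  [0,0,0,0],
  [0,0,0,0],
  [0,0,0,0],
  [0,0,0,0],
], jaw=-1)

```text
time: 14.65
position: [0.5951, -0.0192, 0.073]
tool_rot: [0.001, -0.595, 0.804, -0.001]
ft_force: [-1.9, -0.4, 5.8]
grip_width: 0.735
```

>>> apply_moves([
  [0,0,-10,0],
  [0,0,-25,0],
  [0,0,-35,0],
  [0,0,-35,0],
  [0,0,-30,0],
  [0,0,-15,0],
  [20,-3,0,0],
  [36,-5,0,0],
  [36,-5,0,0],
  [36,-5,0,0],
  [36,-5,0,0],
  [36,-5,0,0],
  [30,-4,0,0],
  [22,-2,0,0],
  [0,0,0,0],
  [0,0,0,0],
  [0,0,0,0],
])

```text
time: 16.35
position: [0.5525, -0.2692, 0.2206]
tool_rot: [-0.0, -0.594, 0.804, 0.001]
ft_force: [0.5, 0.5, -5.6]
grip_width: 0.734
```

Run:
```python
from h import *
im=get_image('wrist'); cv2.imwrite(f'pics/wrist5.png',im['color'])
for d in tip_of('wrist','jar_a'):
    w=towld(im,d['point']); print(round(d['confidence'],2),w.round(4),proj(im,w).round(0))
to([0.553,-0.271,0.085])
print([proj(im,(0.553+np.cos(np.radians(-17))*a-np.sin(np.radians(-17))*b,-.271+np.sin(np.radians(-17))*a+np.cos(np.radians(-17))*b,.06)).round(0).tolist() for a in(-.045,.045) for b in (-.129,.129)])
```

```text
0.92 [ 0.5242 -0.3514  0.004 ] [283.  85.]
0.89 [ 0.5488 -0.2725  0.1452] [284. 210.]
t 16.45 pos [ 0.5529 -0.2691  0.2211] yawY 162.99 tilt [-0.001  0.001 -1.   ] g 0.733 F [ 0.5  0.6 -5.3] q [-0.19  0.37 -0.03 -0.   -1.16 -0.11]
tool mm [  1.8  -0.8 136.1]
[[337.0, 21.0], [327.0, 321.0], [219.0, 21.0], [231.0, 321.0]]
```

View pics/wrist5.png

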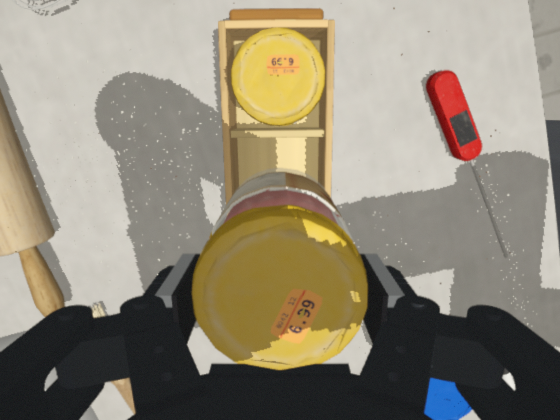

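>>> apply_moves([
  [2,0,20,0],
  [0,0,30,0],
  [0,0,20,0],
  [0,0,12,0],
  [0,0,12,0],
  [0,0,12,0],
  [0,0,12,0],
  [0,0,12,0],
  [0,0,6,0],
  [0,0,2,0],
  [0,0,1,0],
  [0,0,0,0],
])

```text
time: 17.65
position: [0.5526, -0.2722, 0.0828]
tool_rot: [0.0, -0.594, 0.804, -0.0]
ft_force: [-0.1, 0.1, -5.1]
grip_width: 0.728
```

>>> apply_moves([
  [0,0,1,0],
  [0,0,1,0],
  [0,0,0,0],
])

```text
time: 17.95
position: [0.5522, -0.272, 0.0804]
tool_rot: [0.0, -0.594, 0.804, -0.0]
ft_force: [0.3, -0.1, -4.9]
grip_width: 0.73
```

>>> apply_moves([
  [0,0,1,0],
  [0,0,1,0],
  [0,0,0,0],
])

```text
time: 18.25
position: [0.5524, -0.2722, 0.0792]
tool_rot: [0.0, -0.594, 0.804, -0.0]
ft_force: [-1.4, 1.6, 0.5]
grip_width: 0.731
```

>>> apply_moves([
  [0,0,0,0],
  [0,0,0,0],
  [0,0,0,0],
  [0,0,0,0],
  [0,0,-10,0],
  [0,0,-30,0],
  [0,0,-40,0],
  [0,0,-40,0],
  [0,0,-30,0],
  [0,0,0,0],
  [0,0,0,0],
], jaw=1)

```text
time: 19.35
position: [0.5524, -0.2719, 0.2297]
tool_rot: [0.001, -0.594, 0.804, -0.001]
ft_force: [-0.1, -0.2, -0.8]
grip_width: 1.0
```

Run:
```python
from h import *
im=get_image('wrist'); cv2.imwrite(f'pics/wrist6.png',im['color']);st()
```

```text
t 19.4 pos [ 0.5518 -0.2718  0.2281] yawY 162.91 tilt [-0.     0.001 -1.   ] g 1.0 F [-0.9 -0.2 -0.4] q [-0.2   0.37 -0.02 -0.   -1.18 -0.1 ]
```

View pics/wrist6.png

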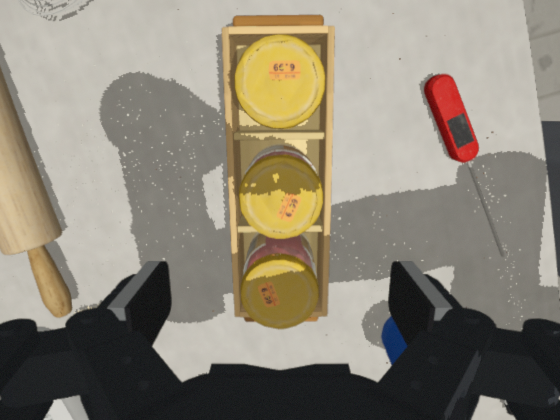

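All three jars are upright in their cells: lids at (280,80), (281,195) and (278,290). Next is the tag.

>>> apply_moves([
  [-20,11,0,0],
  [-36,20,0,0],
  [-36,20,0,0],
  [-36,20,0,0],
  [-36,20,0,0],
  [-36,20,0,0],
  [-36,20,0,0],
  [-36,20,0,0],
  [-36,20,0,0],
  [-36,20,0,0],
  [-36,20,0,0],
  [-36,20,0,0],
  [-36,20,0,0],
  [-26,20,0,0],
  [-12,5,0,0],
  [0,0,0,-0.145],
  [0,0,0,-0.145],
  [0,0,0,-0.145],
  [0,0,0,-0.145],
  [0,0,0,0],
])

```text
time: 21.4
position: [0.4321, 0.2765, 0.2273]
tool_rot: [0.001, 0.799, -0.601, -0.0]
ft_force: [0.4, -0.7, -0.2]
grip_width: 1.0
```

>>> apply_moves([
  [0,0,0,0],
  [0,0,0,0],
])

```text
time: 21.6
position: [0.4323, 0.277, 0.2279]
tool_rot: [0.0, 0.799, -0.602, -0.0]
ft_force: [0.8, -0.2, -0.6]
grip_width: 1.001
```

Run:
```python
from h import *
im=get_image('wrist'); cv2.imwrite(f'pics/wrist7.png',im['color']);st()
for t in ['batch_tag','tag_nose','tag_label','reader_mouth','reader_home','tag_reader']:
  for d in tip_of('wrist',t):
    w=towld(im,d['point']); print(t,round(d['confidence'],2),w.round(4),proj(im,w).round(0))
```

```text
t 21.65 pos [0.4323 0.2771 0.2281] yawY -163.95 tilt [-0. -0. -1.] g 0.996 F [-0.9  0.6  0.4] q [ 0.89  0.2  -0.27 -0.   -1.11 -0.61]
batch_tag 0.85 [0.4418 0.403  0.0035] [240. 282.]
batch_tag 0.59 [0.4285 0.2744 0.0039] [284. 174.]
tag_nose 0.96 [0.5074 0.1329 0.0033] [245.   5.]
tag_nose 0.94 [0.4195 0.3251 0.0039] [279. 223.]
tag_nose 0.75 [0.6912 0.248  0.0011] [35. 77.]
tag_nose 0.72 [0.4584 0.3747 0.0018] [232. 255.]
tag_nose 0.52 [0.5976 0.3955 0.0032] [102. 239.]
tag_label 0.82 [0.4474 0.3952 0.0076] [237. 276.]
reader_mouth 0.8 [0.6355 0.2415 0.0379] [70. 82.]
reader_mouth 0.46 [ 0.6893  0.2456 -0.0022] [40. 75.]
reader_mouth 0.27 [0.4296 0.2981 0.0075] [277. 197.]
reader_mouth 0.23 [0.5966 0.3917 0.0051] [103. 237.]
reader_home 0.9 [0.684  0.2486 0.0406] [15. 76.]
tag_reader 0.62 [ 0.6887  0.2482 -0.0013] [39. 78.]
tag_reader 0.2 [0.4184 0.3252 0.0054] [280. 224.]
```

View pics/wrist7.png

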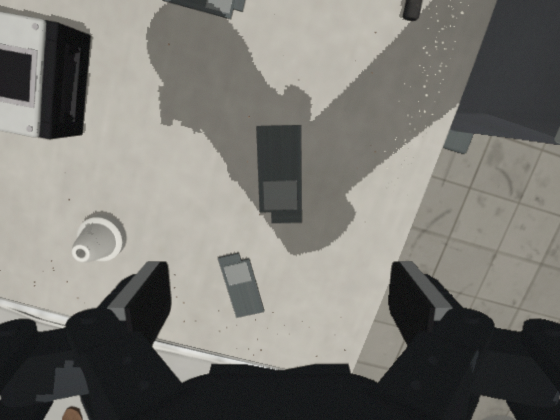

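The large tag is at about (280,174). Its notch is at lower left (265,215), so the label end points down in the image. I'll fit its outline.

Run:
```python
from h import *
im=get_image('wrist'); c=im['color']
cv2.imwrite('pics/z7.png',cv2.resize(c[110:240,230:330],None,fx=5,fy=4.5,interpolation=cv2.INTER_CUBIC))
g=cv2.cvtColor(c,cv2.COLOR_BGR2GRAY); 
print(g[150,245:320:3],g[110:235:4,285])
m=np.zeros_like(g); m[115:232,250:310]=(g[115:232,250:310]<82); m=cv2.morphologyEx(m,cv2.MORPH_CLOSE,np.ones((5,5)))
n,l,s,_=cv2.connectedComponentsWithStats(m); i=1+s[1:,4].argmax(); print(s[i])
ct,_=cv2.findContours((l==i).astype(np.uint8),0,2); ct=max(ct,key=cv2.contourArea)[:,0]
w=np.array([onz(im,u,v,.006)[:2] for u,v in ct]); r=cv2.minAreaRect((w*1000).astype(np.float32)); print(r,cv2.boxPoints(r).round(1).tolist())
```

```text
[119 118 118 117  82  54  54  53  57  55  54  53  54  56  57  56  54  54
  59 113 117 120 118 118 117] [118 118 118 119  56  57  55  55  58  55  56  54  54  57  53  55  54  56
  84  82  83  82  80  83  80  54  54  56  84 114 117 117]
[ 257  124   45   99 4111]
((433.46441650390625, 276.4940490722656), (43.43644714355469, 99.66844177246094), 16.948223114013672) [[398.20001220703125, 317.79998779296875], [427.20001220703125, 222.5], [468.79998779296875, 235.1999969482422], [439.70001220703125, 330.5]]
```

View pics/z7.png

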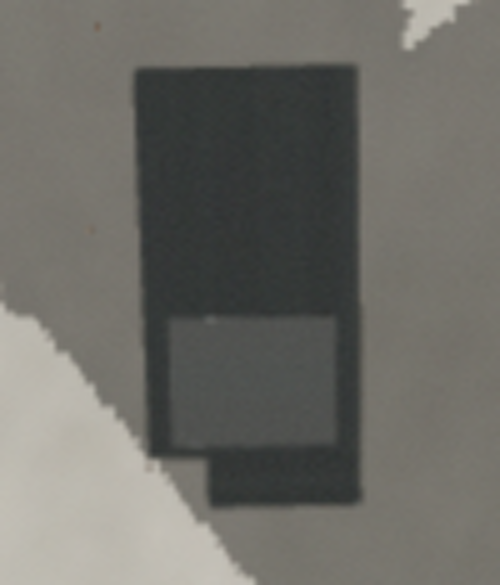

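>>> apply_moves([
  [14,-1,20,-0.016],
  [14,-1,40,0],
  [0,0,45,0],
  [0,0,45,0],
  [0,0,35,0],
  [0,0,15,0],
  [0,0,0,0],
  [0,0,0,0],
], jaw=0.32)

```text
time: 22.8
position: [0.4427, 0.2516, 0.0287]
tool_rot: [-0.0, 0.804, -0.594, 0.0]
ft_force: [0.7, 0.3, 0.6]
grip_width: 0.658
```

Run:
```python
from h import *
im=get_image('wrist'); cv2.imwrite(f'pics/wrist8.png',im['color']);to([0.4414,0.2507,0])
im=get_image('side'); cv2.imwrite(f'pics/side8.png',cv2.resize(im['color'][230:350,250:410],None,fx=4,fy=4))
```

```text
t 22.85 pos [0.443  0.252  0.0294] yawY -162.9 tilt [ 0.002  0.001 -1.   ] g 0.659 F [ 0.8  0.4 -0.1] q [ 0.84  0.44 -0.52  0.   -0.61 -0.54]
tool mm [ 0.8  2.  29.4]
```

View pics/wrist8.png

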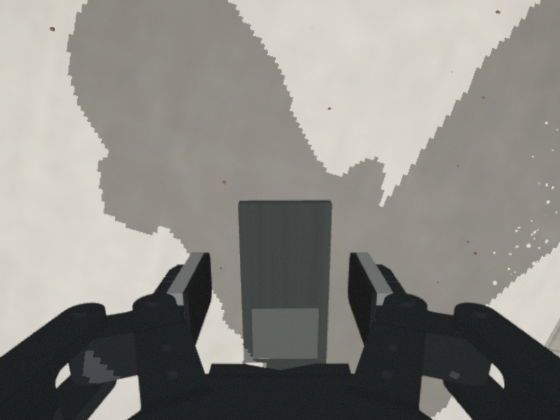

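View pics/side8.png

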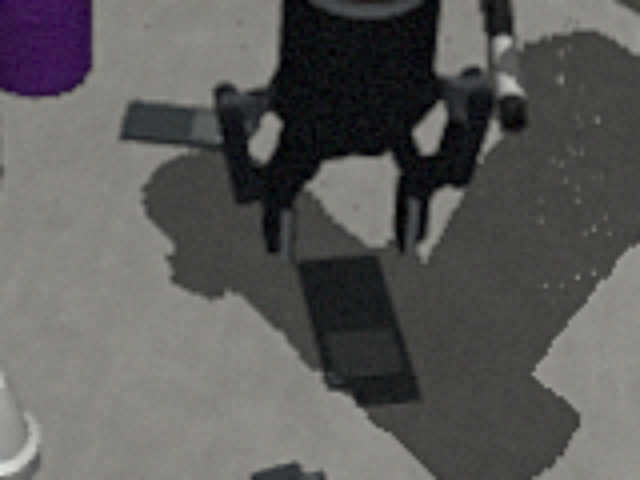

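>>> apply_moves([
  [0,2,10,0],
  [0,0,10,0],
  [0,0,3,0],
  [0,0,2,0],
  [0,0,0,0],
])

```text
time: 23.4
position: [0.4402, 0.2505, 0.0029]
tool_rot: [0.0, 0.804, -0.594, -0.0]
ft_force: [0.6, 0.5, -0.0]
grip_width: 0.661
```

>>> apply_moves([
  [0,0,2,0],
  [0,0,2,0],
  [0,0,0,0],
])

```text
time: 23.7
position: [0.4402, 0.2505, -0.0008]
tool_rot: [0.0, 0.804, -0.594, -0.0]
ft_force: [-0.2, 0.3, 0.4]
grip_width: 0.657
```

>>> apply_moves([
  [0,0,1,0],
  [0,0,1,0],
  [0,0,0,0],
])

```text
time: 24.0
position: [0.4402, 0.2505, -0.0028]
tool_rot: [0.0, 0.804, -0.594, -0.0]
ft_force: [-0.6, -0.1, -0.1]
grip_width: 0.658
```

>>> apply_moves([
  [0,0,1,0],
  [0,0,1,0],
  [0,0,0,0],
])

```text
time: 24.3
position: [0.4404, 0.2506, -0.0042]
tool_rot: [-0.0, 0.804, -0.594, 0.0]
ft_force: [-0.8, -0.2, 4.8]
grip_width: 0.658
```

>>> apply_moves([
  [0,0,-3,0],
  [0,0,0,0],
])

```text
time: 24.5
position: [0.4405, 0.2508, -0.0014]
tool_rot: [-0.0, 0.804, -0.594, 0.0]
ft_force: [-0.0, 0.7, 0.1]
grip_width: 0.664
```

>>> apply_moves([
  [0,0,0,0],
  [0,0,0,0],
  [0,0,0,0],
  [0,0,0,0],
  [0,0,0,0],
], jaw=-1)

```text
time: 25.0
position: [0.4404, 0.2507, -0.0012]
tool_rot: [-0.0, 0.804, -0.594, 0.0]
ft_force: [-0.6, -0.4, 5.9]
grip_width: 0.495
```

>>> apply_moves([
  [0,0,-5,0],
  [0,0,-20,0],
  [0,0,-35,0],
  [0,0,-30,0],
  [0,0,-10,0],
  [0,0,0,0.14],
  [0,0,0,0.14],
  [0,0,0,0.14],
  [0,0,0,0.14],
  [0,0,0,0.14],
  [0,0,0,0.14],
  [0,0,0,0.14],
  [0,0,0,0.14],
  [0,0,0,0.14],
  [0,0,0,0.14],
  [0,0,0,0.14],
  [0,0,0,0.14],
  [0,0,0,0.12],
  [0,0,0,0],
  [0,0,0,0],
])

```text
time: 27.0
position: [0.4399, 0.2502, 0.0977]
tool_rot: [-0.001, -0.036, 0.999, -0.0]
ft_force: [-0.0, 0.1, -0.5]
grip_width: 0.489
```

Run:
```python
from h import *
im=get_image('wrist'); cv2.imwrite(f'pics/wrist9.png',im['color']);st()
for t in ['tag_nose','batch_tag','reader_mouth','reader_home','tag_reader']:
  for d in tip_of('wrist',t):
    w=towld(im,d['point']); print(t,round(d['confidence'],2),w.round(4),proj(im,w).round(0))
im=get_image('side'); cv2.imwrite(f'pics/side9.png',cv2.resize(im['color'][200:380,180:420],None,fx=3,fy=3))
```

```text
t 27.05 pos [0.44   0.2503 0.0978] yawY 94.05 tilt [-0.001 -0.001 -1.   ] g 0.489 F [ 0.1  0.6 -1. ] q [ 0.84  0.33 -0.46 -0.   -0.78 -2.34]
tag_nose 0.92 [0.4558 0.3768 0.0012] [457. 242.]
tag_nose 0.68 [0.5057 0.1298 0.0016] [107. 284.]
batch_tag 0.93 [0.439  0.4042 0.0013] [500. 222.]
batch_tag 0.74 [0.4667 0.2495 0.1029] [273. 330.]
tag_reader 0.29 [0.4897 0.2565 0.1083] [285. 383.]
```

View pics/wrist9.png

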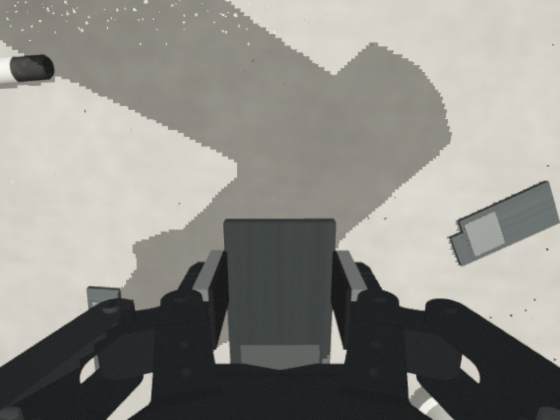

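View pics/side9.png

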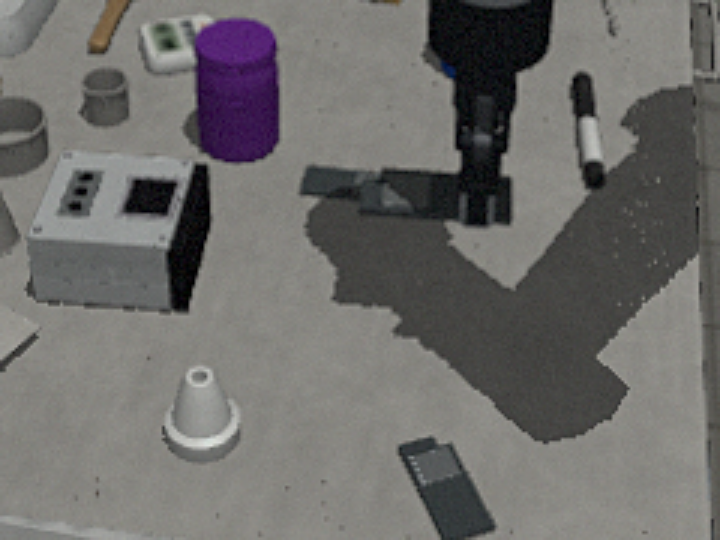

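The tag is held level and square: its plain end is at (280,220) in the wrist view, and the label points at the reader. Next I'll refine the reader pose from its corners in the side and scene views.

Run:
```python
from h import *
im=get_image('side'); cv2.imwrite('pics/rs.png',cv2.resize(im['color'][240:310,180:270],None,fx=8,fy=8,interpolation=cv2.INTER_CUBIC))
im=get_image('scene'); cv2.imwrite('pics/rc.png',cv2.resize(im['color'][110:230,170:330],None,fx=5,fy=5,interpolation=cv2.INTER_CUBIC))
```

```text
(no output)
```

View pics/rs.png

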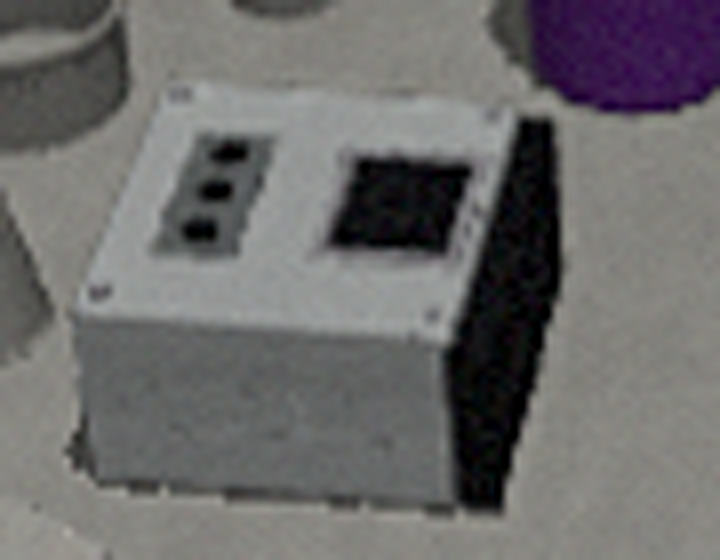

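View pics/rc.png

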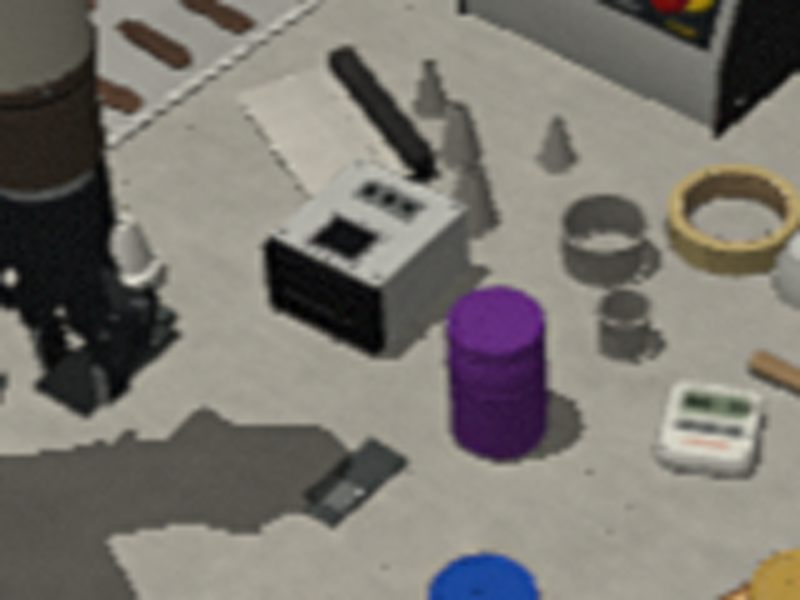

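```bash
cat > fit.py <<'E'
from h import *
from scipy.optimize import least_squares
ims={n:get_image(n) for n in ['side','scene']}
obs=[('side',(-55,-48,64),(555,118)),('side',(-55,48,0),(502,510)),('side',(-55,-48,0),(560,268)),('side',(55,48,64),(75,318)),('side',(55,-48,64),(165,83)),('side',(55,48,0),(88,482)),
('scene',(-55,48,64),(266,242)),('scene',(-55,-48,64),(383,287)),('scene',(-55,-48,0),(381,354)),('scene',(-55,48,0),(272,303)),('scene',(55,-48,64),(467,213)),('scene',(55,48,64),(358,160))]
def px(n,p): 
    return (np.array(p)+.5)/8-.5+[180,240] if n=='side' else (np.array(p)+.5)/5-.5+[170,110]
def pred(v,n,c):
    x,y,a=v; c=np.array(c)/1e3; p=[x+np.cos(a)*c[0]-np.sin(a)*c[1],y+np.sin(a)*c[0]+np.cos(a)*c[1],c[2]]
    return proj(ims[n],p)
for sel in (['side'],['scene'],['side','scene']):
    O=[o for o in obs if o[0] in sel]
    f=lambda v:np.concatenate([pred(v,n,c)-px(n,p) for n,c,p in O])
    r=least_squares(f,[.692,.253,.08],loss='soft_l1'); v=r.x
    print(sel,v[:2].round(4),np.degrees(v[2]).round(2),'mouth',(v[:2]-.055*np.array([np.cos(v[2]),np.sin(v[2])])).round(4)); print(f(v).reshape(-1,2).round(1).tolist())
E
python3 fit.py
```

```text
['side'] [0.6911 0.2476] 5.2 mouth [0.6363 0.2426]
[[-0.2, -2.5], [0.4, 0.9], [0.5, 1.1], [-1.0, -1.4], [-0.6, -0.9], [0.8, 1.1]]
['scene'] [0.6944 0.2481] 6.28 mouth [0.6398 0.2421]
[[-0.5, -0.5], [-1.0, 0.6], [0.5, 1.1], [0.0, 1.2], [0.8, -2.7], [0.1, -1.5]]
['side', 'scene'] [0.6918 0.2467] 5.43 mouth [0.637  0.2415]
[[-0.4, -2.8], [0.3, 0.5], [0.2, 0.7], [-1.1, -1.7], [-0.9, -1.1], [0.7, 0.8], [-0.8, -0.1], [-1.5, 1.2], [0.0, 1.8], [-0.3, 1.5], [0.7, -2.0], [0.2, -1.0]]
```

>>> apply_moves([
  [-20,-4,0,0],
  [-30,-7,0,0],
  [-30,-7,0,0],
  [-24,-6,0,0],
  [0,0,15,-0.024],
  [0,0,25,0],
  [0,0,20,0],
  [0,0,7,0],
  [0,0,0,0],
  [0,0,0,0],
  [0,0,0,0],
])

```text
time: 28.65
position: [0.5464, 0.2344, 0.0326]
tool_rot: [0.001, -0.047, 0.999, 0.001]
ft_force: [-0.2, 0.2, -1.1]
grip_width: 0.488
```

Run:
```python
from h import *
s,M=st(); p=s['position']
X=-M[:,0]; Y=M[:,1]
for n,(x0,y0,k) in dict(side=(190,220,5),scene=(190,120,7)).items():
    im=get_image(n); c=im['color'][y0:y0+100,x0:x0+110]; c=cv2.resize(c,None,fx=k,fy=k,interpolation=cv2.INTER_CUBIC)
    cv2.imwrite(f'pics/{n}10.png',c)
    for t in ['tag_nose','reader_mouth','batch_tag','tag_reader']:
      for d in tip_of(n,t)[:2]:
        w=towld(im,d['point']); print(n,t,round(d['confidence'],2),w.round(4),proj(im,w).round(0))
to([0.5455,0.2339,0.0303])
```

```text
t 28.65 pos [0.5464 0.2344 0.0326] yawY 95.34 tilt [ 0.002  0.001 -1.   ] g 0.488 F [-0.2  0.2 -1.1] q [ 0.68  0.54 -0.3   0.   -0.73 -2.16]
side tag_nose 0.67 [0.6265 0.2432 0.0369] [250. 276.]
side tag_nose 0.61 [0.4535 0.3763 0.0033] [322. 347.]
side reader_mouth 0.59 [0.6404 0.2464 0.0339] [243. 278.]
side batch_tag 0.85 [0.5747 0.2391 0.0382] [274. 278.]
side batch_tag 0.63 [0.44   0.4091 0.0034] [327. 362.]
side tag_reader 0.74 [ 0.6924  0.2505 -0.0051] [221. 290.]
scene tag_nose 0.7 [0.6187 0.2398 0.0346] [231. 173.]
scene tag_nose 0.68 [0.5103 0.127  0.0012] [234. 213.]
scene reader_mouth 0.85 [0.637  0.2475 0.0317] [233. 169.]
scene batch_tag 0.72 [0.5919 0.2381 0.0368] [225. 177.]
scene batch_tag 0.68 [0.5723 0.2372 0.0335] [222. 181.]
scene tag_reader 0.71 [0.6936 0.2505 0.0019] [244. 167.]
t 29.15 pos [0.5457 0.2338 0.0314] yawY 95.32 tilt [ 0.  0. -1.] g 0.482 F [ 0.4 -0.2 -0.8] q [ 0.68  0.54 -0.3  -0.   -0.73 -2.16]
tool mm [0.2 0.1 1.1]
```

View pics/side10.png

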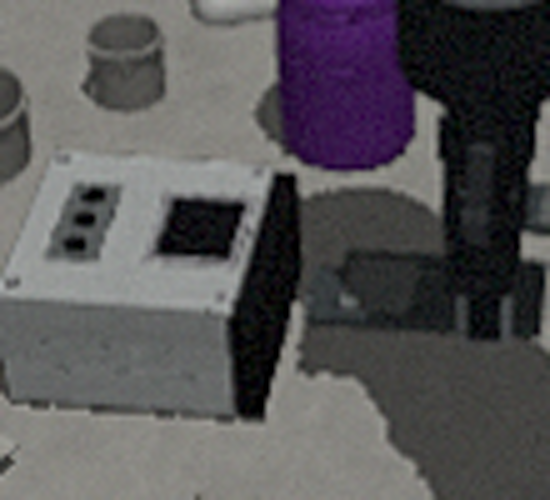

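View pics/scene10.png

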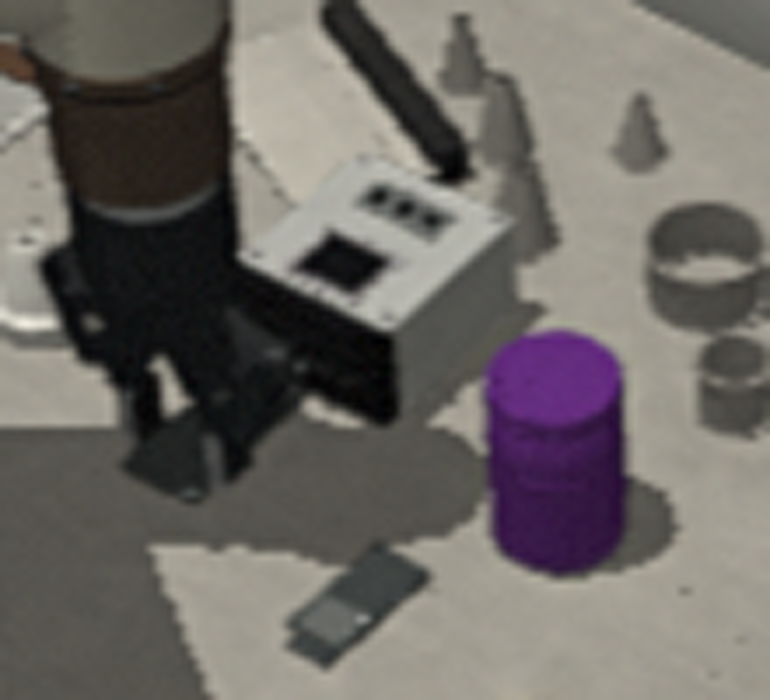

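Run:
```python
from h import *
im=get_image('scene'); c=im['color'][145:185,200:255]
g=np.clip((c.astype(float)/90)**.6*255,0,255).astype(np.uint8)
g=cv2.resize(g,None,fx=13,fy=13,interpolation=cv2.INTER_CUBIC)
# overlay predicted slot mouth for two y hypotheses
cs=dict(a=((0.637,0.242),(0,255,0)),b=((0.637,0.2455),(0,0,255)))
a=np.radians(5.4)
for k,((x,y),col) in cs.items():
    P=[]
    for l,z in [(-.0235,.030),(.0235,.030),(.0235,.039),(-.0235,.039)]:
        P.append(((proj(im,(x-np.sin(a)*l,y+np.cos(a)*l,z))-[200,145]+.5)*13))
    cv2.polylines(g,[np.array(P,np.int32)],True,col,1)
cv2.imwrite('pics/slot.png',g)
```

```text
(no output)
```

View pics/slot.png

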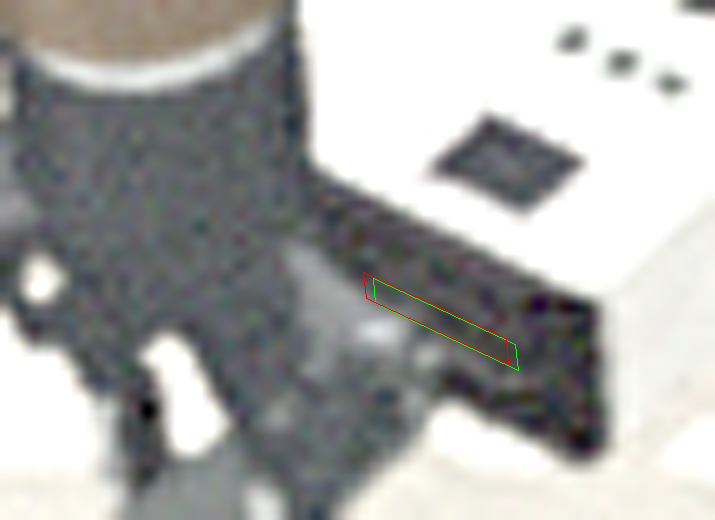

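>>> apply_moves([
  [0,1,1,0],
  [-6,0,0,0],
  [-6,0,0,0],
  [-5,0,0,0],
  [-3,0,0,0],
  [0,0,0,0],
])

```text
time: 29.8
position: [0.5661, 0.2366, 0.0302]
tool_rot: [0.0, -0.046, 0.999, 0.0]
ft_force: [0.7, 0.5, -0.6]
grip_width: 0.487
```

>>> apply_moves([
  [-3,0,0,0],
  [-3,0,0,0],
  [0,0,0,0],
])

```text
time: 30.1
position: [0.5719, 0.2373, 0.0304]
tool_rot: [0.0, -0.046, 0.999, 0.0]
ft_force: [-0.2, 0.4, 0.6]
grip_width: 0.486
```

>>> apply_moves([
  [-3,0,0,0],
  [-3,0,0,0],
  [0,0,0,0],
])

```text
time: 30.4
position: [0.5779, 0.2379, 0.0304]
tool_rot: [0.0, -0.046, 0.999, 0.0]
ft_force: [-0.2, -0.4, -1.0]
grip_width: 0.49
```

>>> apply_moves([
  [-3,0,0,0],
  [-3,0,0,0],
  [0,0,0,0],
])

```text
time: 30.7
position: [0.5839, 0.2384, 0.0303]
tool_rot: [0.0, -0.046, 0.999, 0.0]
ft_force: [-0.2, -0.5, 0.1]
grip_width: 0.486
```

>>> apply_moves([
  [-3,0,0,0],
  [-3,0,0,0],
  [0,0,0,0],
])

```text
time: 31.0
position: [0.5899, 0.2389, 0.0303]
tool_rot: [0.0, -0.046, 0.999, 0.0]
ft_force: [-0.9, -0.3, -1.0]
grip_width: 0.486
```

>>> apply_moves([
  [-3,0,0,0],
  [-3,0,0,0],
  [-2,0,0,0],
  [0,0,0,0],
])

```text
time: 31.4
position: [0.5977, 0.2396, 0.0303]
tool_rot: [0.0, -0.046, 0.999, 0.0]
ft_force: [-0.1, 0.4, -0.2]
grip_width: 0.494
```

>>> apply_moves([
  [-2,0,0,0],
  [-2,0,0,0],
  [0,0,0,0],
])

```text
time: 31.7
position: [0.6002, 0.2397, 0.0298]
tool_rot: [-0.001, -0.046, 0.999, -0.0]
ft_force: [-4.4, -0.1, 0.1]
grip_width: 0.493
```

>>> apply_moves([
  [-2,0,0,0],
  [-2,0,0,0],
  [0,0,0,0],
])

```text
time: 32.0
position: [0.6047, 0.24, 0.0299]
tool_rot: [-0.001, -0.046, 0.999, -0.0]
ft_force: [-5.5, 0.5, -0.2]
grip_width: 0.489
```

>>> apply_moves([
  [-2,0,0,0],
  [-2,0,0,0],
  [0,0,0,0],
])

```text
time: 32.3
position: [0.6082, 0.2403, 0.0297]
tool_rot: [-0.001, -0.046, 0.999, -0.001]
ft_force: [-5.2, -0.1, -0.5]
grip_width: 0.489
```

>>> apply_moves([
  [-2,0,0,0],
  [-1,0,0,0],
  [0,0,0,0],
])

```text
time: 32.6
position: [0.6092, 0.2402, 0.0292]
tool_rot: [-0.003, -0.046, 0.999, -0.001]
ft_force: [-9.1, 1.3, 1.3]
grip_width: 0.49
```

>>> apply_moves([
  [-1,0,0,0],
  [-1,0,0,0],
  [0,0,0,0],
])

```text
time: 32.9
position: [0.6093, 0.2401, 0.0286]
tool_rot: [-0.005, -0.046, 0.999, -0.002]
ft_force: [-14.2, 2.5, 2.5]
grip_width: 0.492
```

>>> apply_moves([
  [0,0,0,0],
  [0,0,0,0],
  [0,0,0,0],
  [0,0,0,0],
  [0,0,0,0],
])

```text
time: 33.4
position: [0.6093, 0.2401, 0.0287]
tool_rot: [-0.005, -0.046, 0.999, -0.002]
ft_force: [-13.3, 1.3, 2.3]
grip_width: 0.486
```

Run:
```python
from h import *
st()
im=get_image('wrist'); cv2.imwrite('pics/w11.png',im['color'])
im=get_image('side'); cv2.imwrite('pics/s11f.png',im['color']); cv2.imwrite('pics/s11.png',cv2.resize(im['color'][220:330,180:310],None,fx=5,fy=5,interpolation=cv2.INTER_CUBIC))
for d in tip_of('side','batch_tag')+tip_of('side','jar_a'): print(round(d['confidence'],2),towld(im,d['point']).round(4))
im=get_image('scene'); cv2.imwrite('pics/c11.png',im['color'])
st()
```

```text
t 33.4 pos [0.6093 0.2401 0.0287] yawY 95.3 tilt [-0.01  -0.004 -1.   ] g 0.486 F [-13.3   1.3   2.3] q [ 0.62  0.63 -0.13 -0.   -0.82 -2.1 ]
0.68 [0.4445 0.4088 0.0015]
0.66 [0.64   0.2429 0.0313]
0.56 [0.5465 0.1315 0.0017]
0.82 [ 0.4621 -0.0521 -0.0042]
0.63 [0.6419 0.0885 0.0018]
0.39 [0.5924 0.3963 0.001 ]
t 33.65 pos [0.6094 0.2402 0.0287] yawY 95.3 tilt [-0.01  -0.004 -1.   ] g 0.488 F [-14.1   1.8   1.6] q [ 0.62  0.63 -0.13 -0.   -0.82 -2.1 ]
```

View pics/s11.png

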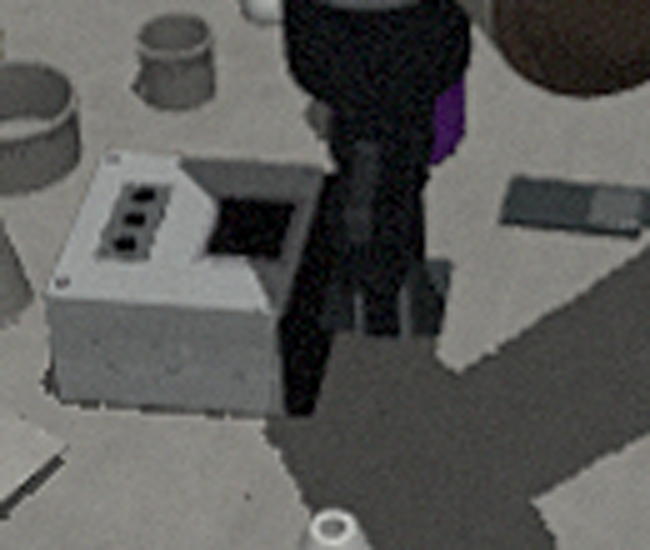

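View pics/w11.png

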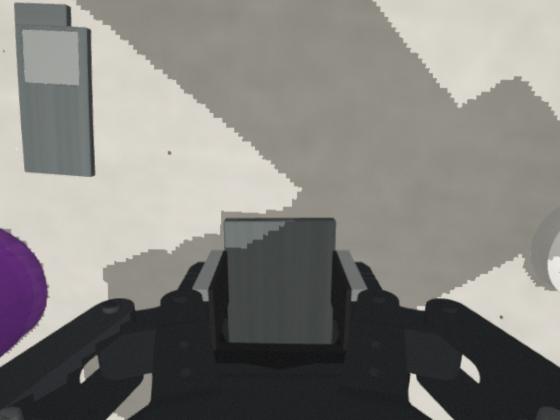

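View pics/s11f.png

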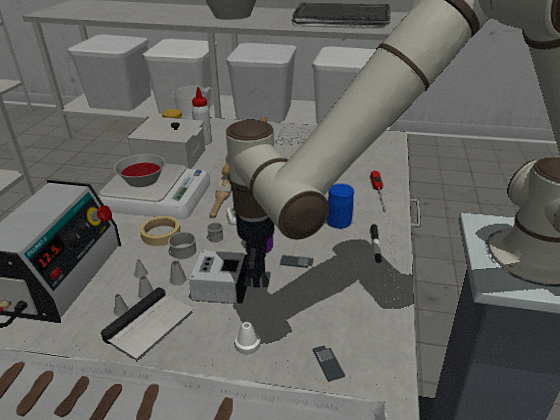

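The tag is home. Its rear edge stayed at row 219 in the wrist view, so it hasn't slipped in the grip, and about 51 mm shows outside the bezel. The stop is firm at 14 N, above the spring's 6.6 N. I'll check the crate in the scene view, then hand in.

View pics/c11.png

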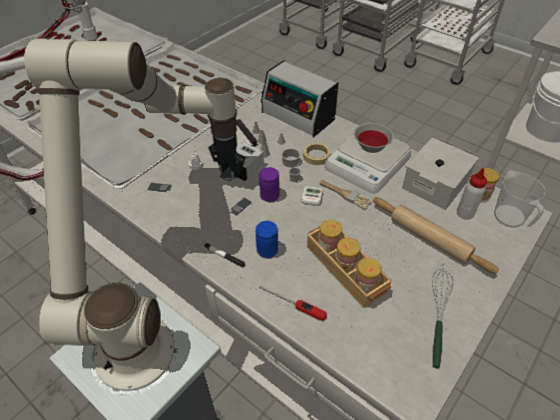

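```bash
python3 -c "
from station import *
print(hand_in()); s=read_state(); print(s['time'],s['position'],s['ft_force'])"
```

```text
the job is handed in; nothing more can be done
None
the job is handed in; nothing more can be done
```

The job is done and handed in at about 33.7 s of the 72 s allowed. Both loose yellow-lid jars stand upright in the empty crate cells, jar_a in cell_2 and jar_b in cell_1. The largest tag is in the reader, label end first and label side up, still gripped and pressed home.

- **Jars:** the last scene picture shows all three jars upright in the crate. The blue and purple look-alikes, the two smaller tags and the other things look undisturbed.
- **Tag:** the spring touched at about 40 mm depth, and the tag stopped firmly about 10 mm further on. The final push was a steady 14 N, against the spring's 6.6 N. About 51 mm of tag shows outside the reader, and it had not slipped in the grip.
- **Disagreements:** the reader position from my corner fit and from the networks differed by 2–4 mm sideways. I aimed in between, and the tag slid in with no noticeable side force. At the firm stop the tool tilts about 0.6°.
- **Not checked:** the switch travel could not be read directly, so "home" rests on the force and distance figures above.

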